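# Pack the drawing kit

## Robot

A 6-joint arm with a two-finger parallel gripper is mounted at the origin on the work surface. World frame = base frame: x ahead of the robot, y to its left, z up, the work surface at z = 0. Lengths are in m, angles in rad, forces in N, time in s.
With the tool pointing down it reaches from about 0.275 to 1 m from the base axis. Payload 8.4 kg.
Tool frame: the origin (TCP) lies on the centre line of the jaws, within the pads' length; the fingertips stand 17 mm ahead of it and the grasp point (between the pads) lies 2 mm behind it (bot.tcp_to_tips is the z of the fingertips in the tool frame, in m); z points along the fingers, y is the line along which they close (so a half turn about z gives the same grasp; the last joint's range is limited). The gripper opens to 85 mm and grips with 20 to 120 N. Pads are 22 mm wide; open, the fingers measure 114 mm over their backs; the gripper's body (76 mm by 85 mm) begins 54 mm behind the grasp point. The pads swing forward as they close: fully open they stand 13 mm farther back than shut.
Start: joints at [-1.175, 0.353, 1.633, -0, 1.155, -0.002], TCP at [0.242, -0.576, 0.248] pointing down, gripper open.
Joint ranges: [-2.63, 2.63], [-0.92, 2.1], [0.06, 2.66], [-1.3, 4.44], [0, 2.69], [-3.02, 3.02]. Speed limits (rad/s): [2.22, 2.22, 2.79, 3.14, 3.14, 3.14].

## Interface

Orientations are given as a unit quaternion [x, y, z, w].
In Python, from workcell import bot, hand, kinematics, get_obs, vision, hand_in gives the robot as it stands. The module is installed in compiled form; this text tells all that it offers. Calls block until the motion is done:
- bot.reach(position, orientation): joint-space move of the TCP to a pose.
- bot.servo_line(position, ori=None, velocity=0.15): straight line of the TCP; ori=None keeps the orientation; velocity is the mean speed in m/s.
- bot.goto_joints(angles): joint-space move.
- hand.move_gripper(opening, strength=None): finger opening in m; strength is the grip in N (None keeps the last); returns when the fingers have stopped.
- bot.dwell(seconds).
- kinematics.solve_ik(position, orientation): joint angles nearest the present ones, or None.
- get_obs(): the state.
- vision.read_camera(name): name is "scene" or "side" or "wrist"; returns a dict with "frame" (400x640x3 uint8, red, green, blue), "intrinsics" (3x3 intrinsics, pixels), "dist" ([k1, k2, p1, p2, k3] as OpenCV has them; the pictures are not rectified), "view" (4x4, takes a point from world to camera coordinates). Camera axes: x right, y down, z forward; pixel columns grow to the right and rows downward; lengths in m; the calibration is good to about 2 mm. A picture is of the moment at which its call begins. There is no depth.
A pose or a line that the arm cannot do raises bot.IKError and nothing moves.
- hand_in(): hands the job in; it is judged then, once.
The state is a dict: "time_s": time; "joint_pos": joint angles; "joint_vel": joint speeds; "joint_efforts": joint torques, N m; "position": TCP position; "orientation": TCP orientation; "wrist_force": force on the tool from outside, world axes, zero at the start; "ft_torque": the same for the moment, N m; "gripper_width": finger opening in m; "grip_force": force on a finger pad.
Only numpy, scipy, OpenCV 4.12 (cv2) and the standard library are available. Lean on these libraries where they do the work, as an engineer would, in place of code of your own. Each camera call takes 0.05 s, during which the arm holds its last target. There are 200 camera calls.

## Task

Pack up the drawing things into the trays of the plywood kit box: lay the graphite pencil in the tray without partitions, one charcoal stick in each half of the tray with a single partition, and the eraser in the middle compartment of the tray with two partitions, all lying flat on the tray floors. Leave the felt pen and the charger plug, which do not belong, where they lie, and do not disturb the wooden vase.

Things in the scene. Friction and masses are not known exactly. Their poses are not given: they have to be found in the camera images.
- pencil: Jumbo woodless graphite pencil, dark grey, hexagonal, 14 mm across the flats (16 mm across the corners), 112 mm long, lying on a flat, 30 g; one end is sharpened to a cone over its last 16 mm, the other is cut square; no cap, no clip. Origin on its axis, 7 mm above what it lies on, 60 mm from the square end and 52 mm from the tip; x along the pencil towards the tip.
- charcoal_a: Compressed charcoal stick, matt black square bar 58 x 14 x 14 mm, 16 g. Origin at its centre, x along it. The two sticks are alike and either may go in either half.
- charcoal_b: The other charcoal stick, the same in every way as the first.
- eraser: White block eraser 34 x 22 x 16 mm in a brown card sleeve that leaves both ends bare, 20 g; no prongs. Origin at its centre, x along its length, z up.
- felt_pen: Look-alike of the pencil, to be left alone: felt pen, dark grey square barrel with rounded edges, 120 x 14 x 14 mm, 25 g, both ends blunt, with a black cap that has a steel clip on top and a white plug at the other end. Origin at its centre, x along it towards the cap.
- charger: Look-alike of the eraser, to be left alone: plain white charger plug 34 x 24 x 18 mm with two round brass prongs 18 mm long at its +x end, 40 g. Origin at the centre of the block, x along it.
- tray_whole: Fixed grey plastic tray with no partition, for the pencil; three such trays lie side by side, 74 mm apart, in a fixed plywood box (190 x 234 mm, 18 mm high, turned up to 0.35 rad). Outer 176 x 72 mm, 14 mm high, walls 3 mm, inside 170 x 66 mm; origin at the centre of its underside, 5 mm above the desk; x along its length, z up; inner floor 3 mm above the origin.
- tray_halves: Fixed grey plastic tray, same outer size and axes as the other two, beside them in the box: 176 x 72 mm, 14 mm high, walls 3 mm, inside 170 x 66 mm; origin at the centre of its underside, x along its length; inner floor 3 mm above the origin. One partition across at x = 0, 3 mm thick, as high as the rim: two halves 83.5 mm long, centred at x = -43 and +43 mm.
- tray_thirds: Fixed grey plastic tray, same outer size and axes as the other two, beside them in the box: 176 x 72 mm, 14 mm high, walls 3 mm, inside 170 x 66 mm; origin at the centre of its underside, x along its length; inner floor 3 mm above the origin. Two partitions across at x = -29 and +29 mm, 3 mm thick, as high as the rim; the middle compartment, at x = 0, is 54.6 mm long.
- vase: Turned dark wooden vase (a still-life model), 150 mm tall, 92 mm across at its widest, 0.4 kg, standing upright beyond the work; a bystander. Origin at the centre of its underside.
Not all that is in view belongs to the job. What is shaped like the charcoal_b but orange or red is not meant.

How it is judged:
By the outcome, as a careful person would: the job done as asked, in the order asked, and still so for the second after the job is handed in, with the robot touching nothing.
It also fails if it takes over 112 s, if anything falls off the work surface, if the arm or the gripper's body presses on something with over 40 N, if the wrist force passes 120 N, or if a joint passes its speed limit or range.

## Working session

There is one attempt and no reset: what is moved stays moved. The work goes in short steps, each a Python script; the robot and the scene stay as the last script left them, time stands still between calls to the robot, and variables do not carry over. Pictures are saved under pics/ and viewed, at most 14 in all, crops included, and the job is handed in when it is done.

```bash
mkdir -p pics; ls
python3 - <<'E'
from workcell import vision,get_obs
import cv2,numpy as np
for n in ["scene","side","wrist"]:
    c=vision.read_camera(n); cv2.imwrite(f"pics/{n}0.png",c["frame"][:,:,::-1]); np.savez(f"{n}0.npz",**c)
    V=c["view"]; print(n,(-V[:3,:3].T@V[:3,3]).round(3),V[2,:3].round(2),c["intrinsics"].round(1).tolist(),c["dist"])
o=get_obs(); print(o["time_s"],o["orientation"])
E
```

```text
pics
scene [ 1.486 -0.175  0.941] [-0.71  0.15 -0.69] [[470.8, 0.0, 316.9], [0.0, 470.8, 201.1], [0.0, 0.0, 1.0]] [-0.07753364  0.          0.          0.          0.        ]
side [0.299 0.838 0.623] [ 0.25 -0.8  -0.55] [[431.2, 0.0, 328.2], [0.0, 431.2, 196.9], [0.0, 0.0, 1.0]] [0.03407729 0.         0.         0.         0.        ]
wrist [ 0.32  -0.544  0.373] [-0.3  -0.12 -0.95] [[288.7, 0.0, 322.5], [0.0, 288.7, 199.7], [0.0, 0.0, 1.0]] [-0.03738191  0.          0.          0.          0.        ]
0.15 [ 9.80281400e-01  1.97605831e-01 -1.29126408e-04 -5.44433734e-04]
```

View pics/scene0.png

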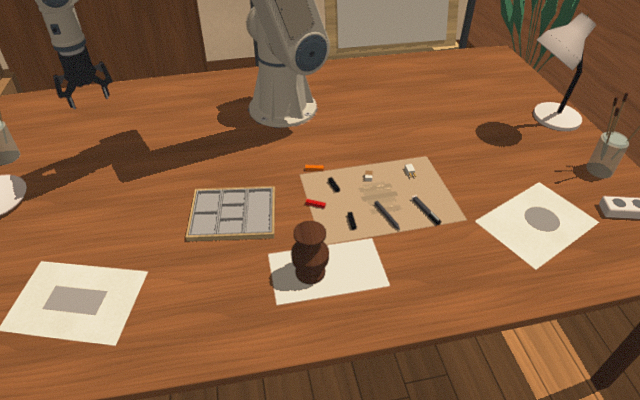

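View pics/side0.png

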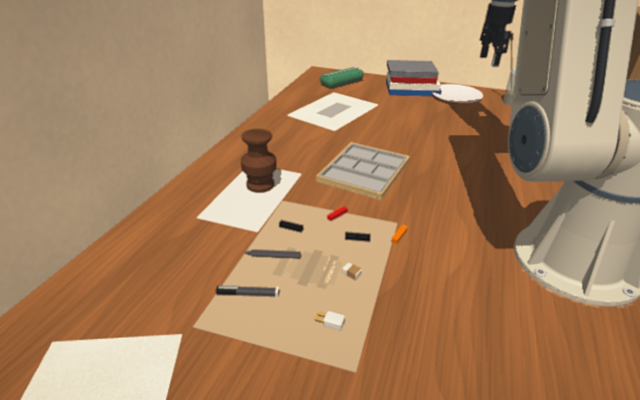

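Scene view candidates:
- Pencil: (386,215) against the felt pen with clip at (426,210).
- Charcoal: (334,184) and (351,220) against the red bar at (316,203) and the orange bar at (314,168).
- Eraser: (369,176), with a brown sleeve, against the charger with prongs at (410,171).
- Box: (232,213). Vase: (310,255).

Next I'll bring the wrist camera over for close views.

```bash
cat > h.py <<'E'
import numpy as np,cv2
from scipy.spatial.transform import Rotation as R
def ray(c,px,z):
    "pixels (N,2) -> world points on plane z"
    px=np.asarray(px,float).reshape(-1,1,2)
    n=cv2.undistortPoints(px,c["intrinsics"],c["dist"]).reshape(-1,2)
    V=c["view"];o=-V[:3,:3].T@V[:3,3]
    d=np.c_[n,np.ones(len(n))]@V[:3,:3]
    return o+d*((z-o[2])/d[:,2])[:,None]
def proj(c,P):
    V=c["view"]; return cv2.projectPoints(np.asarray(P,float).reshape(-1,3),cv2.Rodrigues(V[:3,:3])[0],V[:3,3],c["intrinsics"],c["dist"])[0].reshape(-1,2)
def down(a):
    "tool pointing down; jaws close along the world direction at angle a"
    y=np.array([np.cos(a),np.sin(a),0]);z=np.array([0,0,-1.]);x=np.cross(y,z)
    return R.from_matrix(np.c_[x,y,z]).as_quat()
E
python3 - <<'E'
from h import *
c=dict(np.load("scene0.npz"))
for n,p in dict(pencil=(386,215),felt=(426,210),ca=(334,184),cb=(351,220),red=(316,203),orange=(314,168),eraser=(369,176),charger=(410,171),box=(232,213),vase=(310,275)).items(): print(n,ray(c,p,.008)[0].round(3))
from workcell import get_obs
o=get_obs(); w=dict(np.load("wrist0.npz"));V=w["view"];Rt=R.from_quat(o["orientation"]).as_matrix()
print("cam in tool",(Rt.T@(-V[:3,:3].T@V[:3,3]-o["position"])).round(3),(Rt.T@V[:3,:3].T).round(2).tolist())
i=cv2.resize(c["frame"][145:295,170:470,::-1],(800,400),interpolation=cv2.INTER_CUBIC);cv2.imwrite("pics/crop1.png",i)
E
```

```text
pencil [0.618 0.201 0.008]
felt [0.622 0.318 0.008]
ca [0.462 0.088 0.008]
cb [0.618 0.1   0.008]
red [0.532 0.019 0.008]
orange [0.377 0.044 0.008]
eraser [0.447 0.201 0.008]
charger [0.449 0.332 0.008]
box [ 0.525 -0.221  0.008]
vase [ 0.781 -0.047  0.008]
cam in tool [ 0.084  0.001 -0.125] [[0.0, -0.95, -0.32], [1.0, 0.0, -0.0], [0.0, -0.32, 0.95]]
```

View pics/crop1.png

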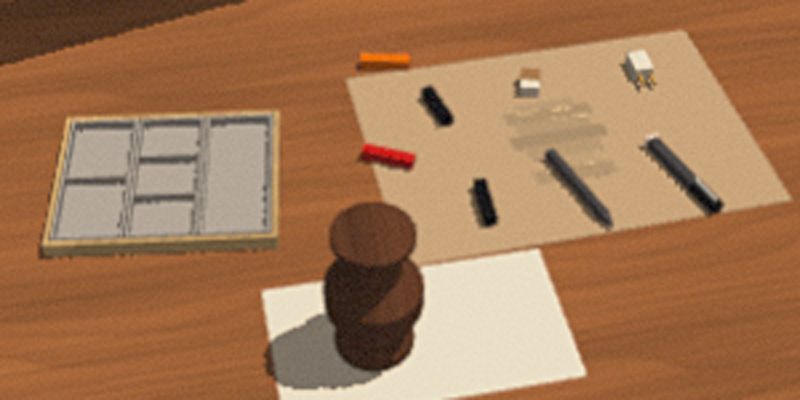

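The crop settles the choice: hexagonal pointed pencil at crop (580,190), clipped pen at (685,175), black sticks at (435,105) and (485,200), sleeved eraser at (528,83). The trays run left to right: halves, thirds, whole.

Run:
```python
from h import *
from workcell import bot,hand,vision,get_obs
print(bot.tcp_to_tips); hand.move_gripper(0.0); print(bot.tcp_to_tips,get_obs()["time_s"])
bot.reach([.53,-.02,.25],down(-np.pi/2))
c=vision.read_camera("wrist"); np.savez("w1.npz",**c); cv2.imwrite("pics/w1.png",c["frame"][:,:,::-1])
o=get_obs();print(o["time_s"],o["joint_pos"],o["position"])
```

```text
0.017
0.017 0.9167
3.2083 [-4.17210644e-02  2.04380420e-01  1.83298957e+00 -1.36916306e-04
  1.10425455e+00  1.52993078e+00] [ 0.53004245 -0.02066533  0.24997849]
```

View pics/w1.png

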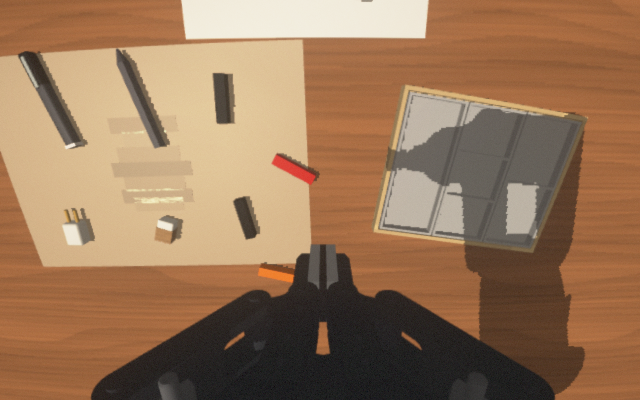

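The wrist view shows everything:
- Pencil: tip (120,52), square end (160,145). The pen is at (50,100).
- Sticks: (222,98) and (245,218).
- Eraser: (167,230). The charger is at (75,230).
- Box corners: (406,86), (585,118), (534,250), (375,233).

```bash
cat > meas.py <<'E'
from h import *
w=dict(np.load("w1.npz"));s=dict(np.load("scene0.npz"))
def blob(c,px,f,z,r=55):
    m=f(cv2.cvtColor(c["frame"],cv2.COLOR_RGB2HSV).astype(int)).astype(np.uint8)
    n,l,st,_=cv2.connectedComponentsWithStats(m)
    y0,x0=px[1],px[0]; sub=l[y0-4:y0+5,x0-4:x0+5]; k=np.bincount(sub[sub>0]).argmax()
    cn=max(cv2.findContours((l==k).astype(np.uint8),0,2)[0],key=cv2.contourArea).reshape(-1,2)
    P=ray(c,cn,z)[:,:2]
    (cx,cy),(a,b),t=cv2.minAreaRect((P*1000).astype(np.float32))
    if a<b:a,b,t=b,a,t+90
    return np.round([cx,cy,a,b,(t+90)%180-90],1)
dark=lambda h:h[...,2]<62
er=lambda h:((h[...,2]>185)&(h[...,1]<50))|((h[...,1]>110)&(h[...,2]>60))
if __name__=="__main__":
    print("pencil",blob(w,(140,100),lambda h:(h[...,2]<95)&(h[...,1]<90),.007),blob(s,(386,215),lambda h:(h[...,2]<95)&(h[...,1]<90),.007))
    print("ca",blob(w,(245,218),dark,.007),blob(s,(334,184),dark,.007))
    print("cb",blob(w,(222,98),dark,.007),blob(s,(351,220),dark,.007))
    print("er",blob(w,(165,235),er,.008),blob(s,(369,177),er,.008))
    for c,q in((w,[(406,86),(585,118),(534,250),(375,233)]),(s,[(195.5,189),(275,186.5),(274,236),(186.5,237.5)])):
        P=ray(c,q,.018)[:,:2]; print(P.round(3).tolist(),P.mean(0).round(4),[np.linalg.norm(P[i]-P[i-1]).round(3) for i in range(4)])
    b=cv2.resize(w["frame"][195:260,130:270,::-1],None,fx=5.6,fy=5.6,interpolation=cv2.INTER_CUBIC)
    cv2.imwrite("pics/crop2.png",b)
E
python3 meas.py
```

```text
pencil [618.5 200.5 118.4  11.1  18. ] [617.3 201.3 117.4  17.   17.1]Traceback (most recent call last):
  File "meas.py", line 16, in <module>
    print("ca",blob(w,(245,218),dark,.007),blob(s,(334,184),dark,.007))
               ~~~~^^^^^^^^^^^^^^^^^^^^^^^
  File "meas.py", line 6, in blob
    y0,x0=px[1],px[0]; sub=l[y0-4:y0+5,x0-4:x0+5]; k=np.bincount(sub[sub>0]).argmax()
                                                     ~~~~~~~~~~~~~~~~~~~~~~~~~~~~~~^^
ValueError: attempt to get argmax of an empty sequence
```

Run:
```python
from h import *
f=np.load("w1.npz")["frame"]; g=np.load("scene0.npz")["frame"]
print(f[218,232:262].tolist());print(f[98,208:236:2].tolist());print(f[232,150:186:2].tolist()); print(g[184,324:344:2].tolist()); print(g[177,360:380:2].tolist())
```

```text
[[218, 188, 144], [219, 189, 146], [219, 188, 146], [218, 186, 143], [220, 190, 147], [215, 183, 142], [165, 141, 111], [96, 84, 65], [74, 62, 53], [72, 61, 53], [70, 61, 50], [72, 64, 52], [70, 61, 51], [68, 59, 49], [72, 61, 52], [71, 60, 50], [66, 56, 43], [65, 55, 45], [68, 55, 45], [71, 61, 47], [109, 93, 74], [118, 102, 78], [120, 103, 78], [133, 114, 84], [204, 173, 131], [217, 185, 141], [218, 187, 144], [216, 185, 140], [216, 185, 141], [218, 188, 145]]
[[226, 200, 156], [226, 199, 158], [226, 199, 156], [160, 136, 109], [80, 73, 63], [79, 70, 60], [82, 73, 65], [80, 72, 63], [79, 71, 61], [71, 60, 50], [74, 65, 51], [122, 105, 84], [122, 106, 82], [168, 144, 112]]
[[218, 186, 144], [217, 186, 143], [216, 182, 140], [191, 145, 97], [185, 138, 91], [184, 136, 91], [182, 136, 92], [180, 134, 88], [184, 139, 94], [183, 138, 91], [182, 137, 91], [137, 105, 73], [95, 74, 54], [105, 87, 67], [120, 102, 80], [123, 104, 82], [195, 165, 126], [217, 186, 142]]
[[203, 166, 124], [206, 173, 129], [129, 105, 78], [57, 44, 34], [32, 32, 31], [20, 21, 20], [89, 71, 58], [196, 158, 116], [203, 166, 124], [204, 164, 125]]
[[202, 166, 125], [172, 140, 109], [100, 87, 70], [223, 204, 179], [225, 206, 179], [226, 207, 179], [215, 186, 150], [202, 164, 122], [202, 163, 122], [201, 165, 122]]
```

```bash
sed -i 's/^dark=.*/dark=lambda h:h[...,2]<92\ndarks=lambda h:h[...,2]<75/; s/(334,184),dark/(334,184),darks/; s/(351,220),dark/(351,220),darks/; s/h\[...,1\]<50)/h[...,1]<65)/; s/(h\[...,1\]>110)&(h\[...,2\]>60)/(h[...,1]>106)\&(h[...,2]>60)/' meas.py; python3 meas.py
```

```text
pencil [618.5 200.5 118.4  11.1  18. ] [617.3 201.3 117.4  17.   17.1]
ca [461.3  85.4  59.6  17.   12.4] [462.6  84.9  63.9  17.4  11.4]
cb [617.9 101.   55.8  16.6  -1.8] [618.2  99.6  65.2  15.4  -1.2]
er [439.9 202.1  33.2  28.  -17.6] [435.9 204.2  35.1  24.7 -15.8]
[[0.631, -0.118], [0.598, -0.345], [0.416, -0.322], [0.444, -0.093]] [ 0.5224 -0.2195] [np.float64(0.189), np.float64(0.229), np.float64(0.184), np.float64(0.231)]
[[0.414, -0.319], [0.449, -0.088], [0.644, -0.117], [0.604, -0.346]] [ 0.5276 -0.2174] [np.float64(0.192), np.float64(0.234), np.float64(0.196), np.float64(0.232)]
```

View pics/crop2.png

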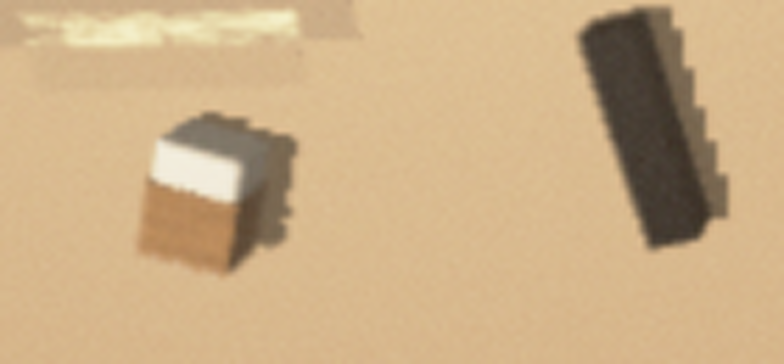

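Run:
```python
from h import *
w=dict(np.load("w1.npz"));s=dict(np.load("side0.npz"))
q=np.array([(155,138),(243,160),(228,272),(138,253)])/5.6+[130,195]
P=ray(w,q,.016)*1000;print(P.round(1).tolist(),[np.linalg.norm(P[i]-P[i-1]).round(1) for i in range(4)],P.mean(0))
cv2.imwrite("pics/crop3.png",cv2.resize(s["frame"][250:290,320:390,::-1],None,fx=10,fy=10,interpolation=cv2.INTER_CUBIC))
```

```text
[[462.4, 204.0, 16.0], [456.6, 183.1, 16.0], [426.0, 192.2, 16.0], [431.1, 214.4, 16.0]] [np.float64(32.9), np.float64(21.7), np.float64(32.0), np.float64(22.7)] [444.02239597 198.41015304  16.        ]
```

View pics/crop3.png

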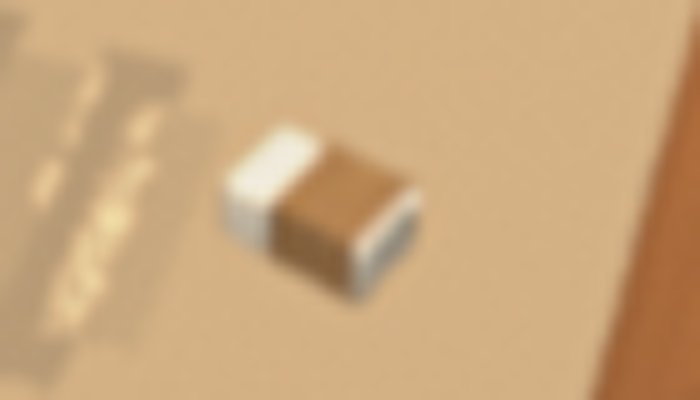

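The eraser's long axis and both bare ends are clear: centre (0.444,0.198), -17°. Now the pencil.

```bash
cat > act.py <<'E'
from h import *
from workcell import bot,hand,vision,get_obs
TH=np.radians(-8.1);C=np.array([.525,-.2185]);UX=np.array([np.cos(TH),np.sin(TH)]);UY=np.array([-UX[1],UX[0]])
def line(xy,z,q=None,v=.15): bot.servo_line([*xy,z],q,v)
def pick(xy,deg,tip=.003,open_=.05):
    q=down(np.radians(deg)-np.pi/2); z=.017+tip
    hand.move_gripper(open_,25); bot.reach([*xy,.12],q); line(xy,z+.02,v=.2); line(xy,z,v=.05)
    hand.move_gripper(0,25); o=get_obs(); print("grip",o["gripper_width"],o["grip_force"],o["position"],o["wrist_force"])
    line(xy,.12,v=.2); print("held",get_obs()["gripper_width"])
def place(tx,ty,tip=.003,open_=.026):
    xy=C+tx*UX+ty*UY; z=.017+tip+.008+.0007
    line(xy,.12,down(TH-np.pi/2),.25); line(xy,z+.02,v=.2); line(xy,z,v=.04)
    o=get_obs(); print("down",o["position"],o["wrist_force"])
    hand.move_gripper(open_); bot.dwell(.2); line(xy,.12,v=.15)
    o=get_obs();print("t",o["time_s"],o["gripper_width"])
def snap(n,cam="scene"):
    c=vision.read_camera(cam);np.savez(n+".npz",**c);return c
E
python3 - <<'E'
from act import *
pick([.618,.201],17.5)
c=snap("g1","wrist"); cv2.imwrite("pics/g1.png",c["frame"][:,:,::-1]); print(get_obs()["time_s"])
E
```

```text
grip 0.014559681367262114 24.465776905417442 [0.61817477 0.20108927 0.02034905] [-0.36639704 -0.57005938  3.00673844]
held 0.014414509882138387
6.9917
```

View pics/g1.png

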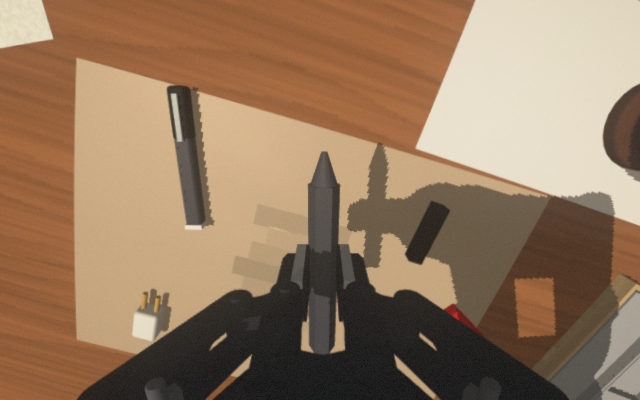

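The pencil is held centrally between the pads, tip at (323,155), with a width of 14.4 mm, so it has turned onto its flats. I'll place it slightly higher to allow for that, then do the sticks.

Run:
```python
from act import *
place(0,.074,tip=.0045)
pick([.462,.085],12)
place(-.043,-.074)
c=snap("p1"); cv2.imwrite("pics/p1.png",cv2.resize(c["frame"][145:295,170:470,::-1],(800,400),interpolation=cv2.INTER_CUBIC))
```

```text
down [ 0.53534613 -0.14525781  0.03007545] [0.31713557 1.33930882 0.39729599]
t 10.9417 0.02583719140002074
grip 0.013049174466077054 26.25460982322693 [0.46214036 0.0850442  0.02026526] [-0.29047382 -0.14408103  4.28788001]
held 0.013178630154300892
down [ 0.47184438 -0.2856656   0.02844841] [ 0.58379616  1.19574383 -0.30168489]
t 18.45 0.026472365526286273
```

View pics/p1.png

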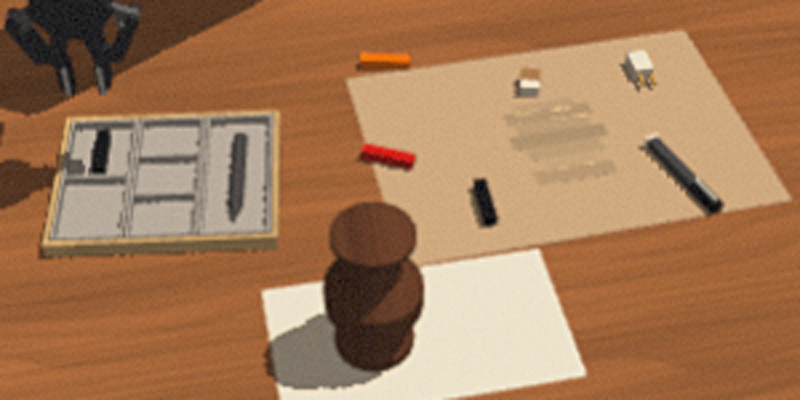

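The pencil lies in the whole tray at crop (238,178) and the stick in a half at (101,150). Next are the second stick and the eraser.

Run:
```python
from act import *
pick([.618,.100],-1.5)
place(.043,-.074)
pick([.444,.1985],-17,tip=.006)
place(0,0,tip=.006,open_=.029)
bot.reach([.53,-.02,.25],down(-np.pi/2))
c=snap("p2"); w=snap("w2","wrist")
cv2.imwrite("pics/p2.png",np.vstack([cv2.resize(c["frame"][145:295,170:470,::-1],(600,300),interpolation=cv2.INTER_CUBIC),cv2.resize(w["frame"][70:270,200:600,::-1],(600,300))]))
```

```text
grip 0.013107643334234241 26.18275076150894 [0.61824836 0.10006715 0.02031927] [-0.64835006  0.15029581  1.77417595]
held 0.013025736796390682
down [ 0.55704321 -0.29781664  0.02845542] [0.49535286 0.29585889 0.11339076]
t 26.7 0.026037314702258178
grip 0.021263596388231037 26.472172737121582 [0.4441555  0.19858942 0.02328578] [-0.26300309  0.07172996  4.43274424]
held 0.021382860109656572
down [ 0.5249067  -0.21848123  0.03146879] [ 0.56272242  0.13096833 -0.32004697]
t 35.1667 0.029377802305068534
```

View pics/p2.png

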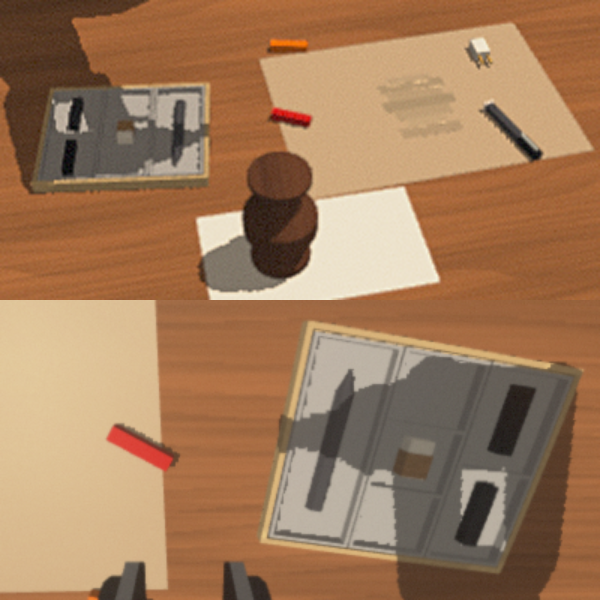

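Every piece sits inside its compartment: pencil at (330,440), sticks at (512,420) and (478,513), eraser at (415,457) between its partitions. The pen, charger and vase have not moved.

```bash
python3 -c "
from workcell import hand_in
print(hand_in())"
```

```text
the job is handed in; nothing more can be done
None
```

The job is handed in: the final pictures show the pencil, both charcoal sticks and the eraser lying in their trays, with the felt pen, charger and vase where they were, but `hand_in()` returned no verdict.

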